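# Hold a bone strip in the button drilling jig

### The job

Get the loose bone strip on the bench ready for drilling: slide it endways under the steel guide plate of the drilling jig until its end meets the stop block. Then, with one diagonal push of the fingers, press it firmly against the fence and down on the bed at once, and keep pushing: the program finishes while it is still holding the strip so. Leave the awl, the drill bit case and the copper tin where they are.

Things in the scene. Friction and masses are not known exactly. Their poses are not given: they have to be found in the camera images.
- strip_center (a point): Centre of the loose bone strip: a plain cream-white flat bar, 160 mm long (its x axis), 24 mm wide (its y axis), 10 mm thick (z), about 70 g. It starts flat on the bench. Both ends and both faces are alike, so it may go in either end first. Its friction on the bed is 0.5 to 0.7 of the load pressing it down, so to bear on the fence too the push must be harder sideways than down.
- jig_seat (a point): Where the strip's centre is when it is fully home in the drilling jig: 28 mm above the bench, 5 mm above the bed. Axes: x square into the fence (roughly away from the robot), y along the fence towards the stop block (sliding direction), z up. Stop block's face at y = 80 mm. The seated strip's front edge lies open to a push from y = -22 to 26 mm; its tail (y = -80 to -35) has no fence beside it.
- jig_bed: Flat grey bed plate on the jig's wooden base, on which the strip slides; its top is 23 mm above the bench. It covers x = -50 to 12, y = -103 to 95 mm in the jig_seat axes; the wooden base round it is 18 mm high, x = -70 to 56, y = -103 to 107. The jig is bolted down and rigid. Origin on the bench, straight below jig_seat; same axes.
- jig_fence: Fence: aluminium bar on the far side of the bed, its face at x = 12 mm in the jig_seat axes, 22 mm thick, top 13 mm above the bed, from y = -22 to 80 mm (its leading corner, eased back, ends at y = -33). Origin and axes as for the bed.
- jig_guide: Steel drill guide plate bridging the bed from y = 40 to 80 mm. Underside 13 mm, top 21 mm above the bed (24 over its screw heads), mouth lip at y = 38. Under it the strip runs between the fence and a front spacer with inner face at x = -16 mm: 4 mm play sideways, 3 mm in height. The mouth flares on the spacer side from y = 40 to 26 mm. Origin and axes as for the bed.
- awl: Bystander: rosewood awl with a brass ferrule, lying, about 140 mm long along its x axis, 29 mm high. Origin under its middle.
- case: Bystander: closed dull grey steel drill bit case, 115 x 62 x 22 mm. Origin under its middle.
- tin: Bystander: round copper polishing tin, 69 mm across, 29 mm high. Origin under its middle.
There are look-alikes about, which are no part of the job. Of the things like the part that bears jig_seat, leave any that is turquoise; of the rest the smaller one is meant.

How it is judged:
On the way:
1. the strip's leading end has entered under the guide plate, flat along the bed (y of strip_center in the frame of jig_seat between -0.03 and 0.004 m and x of strip_center in the frame of jig_seat between -0.008 and 0.004 m and z of strip_center in the frame of jig_seat between -0.003 and 0.005 m and angle between the x axis of strip_center and the y axis of jig_seat, either way round below 0.12 rad), for 0.05 s.
At the end, for the whole second after the job is handed in: Strip home in the jig (within 2.5 mm of stop, 2 mm of fence, 0.025 rad along it, flat on the bed) and still; the fingers press it so that it bears on fence and bed with over 3 N each at once, through the last second; awl, case, tin within 15 mm of their start (y of strip_center in the frame of jig_seat between -0.0025 and 0.002 m and x of strip_center in the frame of jig_seat between -0.002 and 0.002 m and z of strip_center in the frame of jig_seat between -0.002 and 0.002 m and angle between the x axis of strip_center and the y axis of jig_seat, either way round below 0.025 rad and angle between the z axis of strip_center and the z axis of jig_seat, either way round below 0.03 rad and contact force between strip and jig_fence above 3 N and contact force between strip and jig_bed above 3 N and contact force between the fingers and strip above 3 N and linear speed of strip below 0.01 m/s and distance of each of awl, case, tin from where it was at the start of the episode below 0.015 m); the arm keeps its last pose, push and grip.
It fails at once if the awl, the drill bit case or the tin is shoved aside (distance of any of awl, case, tin from where it was at the start of the episode above 0.015 m).
It also fails if it takes over 72 s, if anything falls off the work surface, if the arm or the gripper's body presses on something with over 40 N, if the wrist force passes 120 N, or if a joint passes its speed limit or range.

### The arm

A 6-joint arm with a two-finger parallel gripper is mounted at the origin on the work surface. World frame = base frame: x ahead of the robot, y to its left, z up, the work surface at z = 0. Lengths are in m, angles in rad, forces in N, time in s.
With the tool pointing down it reaches from about 0.325 to 0.775 m from the base axis. Payload 5.5 kg.
Tool frame: the origin (TCP) lies midway between the tips of the shut fingers; the grasp point (between the pads) lies 19 mm behind it; z points along the fingers, y is the direction in which the jaws open and shut (so a half turn about z gives the same grasp; the last joint's range is limited). The gripper opens to 88 mm and grips with 3 to 60 N. Pads are 20 mm wide; open, the fingers measure 115 mm over their backs; the gripper's body (75 mm by 178 mm) begins 61 mm behind the grasp point.
Start: joints at [-1.317, 0.091, 1.231, -0, 1.82, -0.057], TCP at [0.183, -0.571, 0.223] pointing down, gripper open.
Joint ranges: [-2.87, 2.87], [-0.86, 2.18], [0.17, 2.46], [-1.51, 4.65], [0.06, 2.69], [-2.65, 2.65]. Speed limits (rad/s): [2.57, 2.57, 3.01, 3.14, 3.14, 3.14].

### API

Orientations are given as [roll, pitch, yaw] about the fixed x, y, z axes, in that order (R = Rz(yaw) Ry(pitch) Rx(roll)).
In Python, from station import * gives the robot as it stands.
- The arm moves only by the tool arm_command, never from a script. Its argument "plan" is a list of rows, each a list of 5 numbers: the shift along the tool's x, y, z in mm, then the turn about the tool's z in rad, then the opening, from 0 (shut) to 1 (fully open). A call has 1 to 10 rows; each row is the pose to reach, as a shift and turn from the pose commanded when the call began, along the tool's axes at that moment; what a row does not reach only later rows make up. A row lasts 1/12 s, in which the tool goes at most 41.7 mm and 7.16 degrees, less where a joint would pass 70% of its speed; a pose out of reach is approached as far as the arm can. A call with a gripper value outside its range is refused whole. The fingers move at their own pace and stop on an object; the grip force is fixed at half the most. Time passes only in rows, so rows that repeat a pose let the fingers close. It gives the time, the measured TCP pose, the force and the opening at its end, in the units of the state.
- observe(): the state, without advancing time (a new reading comes with each control period).
- read_camera(name): name is "scene" or "top" or "wrist"; returns a dict with "image" (420x560x3 uint8, blue, green, red), "range_z" (420x560 float32, m along the optical axis (not along the pixel's ray), 0 where there is no reading), "vfov" (degrees; the focal length in pixels is half the picture's height over the tangent of half this angle, whatever the lens; pixels are square), "cx", "cy" (the principal point, pixels), "R" (3x3) and "t" (3): a world point X has camera coordinates R X + t. Camera axes: x right, y down, z forward; pixel columns grow to the right and rows downward; lengths in m; the calibration is good to about 2 mm. A picture is of the moment at which its call begins.
- hand_in(): hands the job in, once; it reports no verdict.
The state is a dict: "t": time; "joint_pos": joint angles; "qvel": joint speeds; "tau": joint torques, N m; "tool_pos": TCP position; "ee_rot": TCP orientation; "ft_force": force on the tool from outside, world axes, zero at the start; "moment": the same for the moment, N m; "gripper_width": finger opening in m.
Only numpy, scipy, OpenCV 4.12 (cv2) and the standard library are available. Lean on these libraries where they do the work, as an engineer would, in place of code of your own. Each camera call takes 0.05 s, during which the arm holds its last target.

## Working session

There is one attempt and no reset: what is moved stays moved. The work goes in short steps, Python scripts to look and compute and a tool call to move; the robot and the scene stay as the last step left them, time stands still between calls to the robot, and variables do not carry over. Pictures are saved under pics/ and viewed, and the job is handed in when it is done.

Besides the shell and the picture viewer there is one more tool, called after "Call:" by a JSON object that holds its "name" and its "arguments". arm_command: Moves the arm, as the interface text tells. Its arguments: {"type":"object","properties":{"plan":{"type":"array","items":{"type":"array","items":{"type":"number"}}}},"required":["plan"]}

```bash
ls; mkdir -p pics
cat > h.py <<'E'
from station import *
import numpy as np, cv2, pickle
def snap(n,tag):
    c=read_camera(n); cv2.imwrite(f'pics/{tag}.png',c['image']); pickle.dump(c,open(f'pics/{tag}.pkl','wb')); return c
def load(tag): return pickle.load(open(f'pics/{tag}.pkl','rb'))
def f(c): return c['image'].shape[0]/2/np.tan(np.radians(c['vfov'])/2)
def px(c,u,v,z=None):
    "pixel->world, with range or on plane height z"
    d=np.array([(u-c['cx'])/f(c),(v-c['cy'])/f(c),1.])
    R=np.array(c['R']);t=np.array(c['t'])
    if z is None: 
        r=c['range_z'][int(round(v)),int(round(u))]; return R.T@(d*r-t)
    o=-R.T@t; w=R.T@d; return o+w*(z-o[2])/w[2]
def proj(c,X):
    p=np.array(c['R'])@np.array(X)+np.array(c['t']); return p[0]/p[2]*f(c)+c['cx'],p[1]/p[2]*f(c)+c['cy']
E
python3 - <<'E'
from h import *
print(observe())
for n in ['scene','top','wrist']:
    c=snap(n,n+'0'); print(n,c['vfov'],c['cx'],c['cy'],(-np.array(c['R']).T@c['t']).round(3))
E
```

```text
pics
{'t': 0.0, 'joint_pos': array([-1.31668864e+00,  9.18811560e-02,  1.23183768e+00,  8.82206636e-06,
        1.81980449e+00, -5.66832260e-02]), 'qvel': array([-8.48720625e-06, -6.28436425e-05,  6.68950228e-05,  3.77500052e-04,
       -8.00180547e-04, -2.17258583e-04]), 'tau': array([-1.44933572e-03, -4.46453261e+01, -4.06445181e+01,  6.96890289e-02,
        2.93619884e-02, -1.29122263e-04]), 'tool_pos': array([ 0.18342605, -0.57097554,  0.22152076]), 'ee_rot': array([-3.13966557e+00, -1.17918320e-04,  3.10792964e-01]), 'ft_force': array([ 0.31043349, -0.60396242, -1.45438144]), 'moment': array([-0.02785906,  0.0567107 , -0.00708451]), 'gripper_width': 0.08783381122641656}
scene 44.553829301562104 292.4170186728385 206.11490274146817 [ 1.128 -0.533  0.999]
top 47.21312991740714 275.4685577080825 201.81173411183815 [0.413 0.013 1.191]
wrist 67.63591950731121 277.9790872588385 205.53018159760387 [ 0.254 -0.548  0.383]
```

View pics/top0.png

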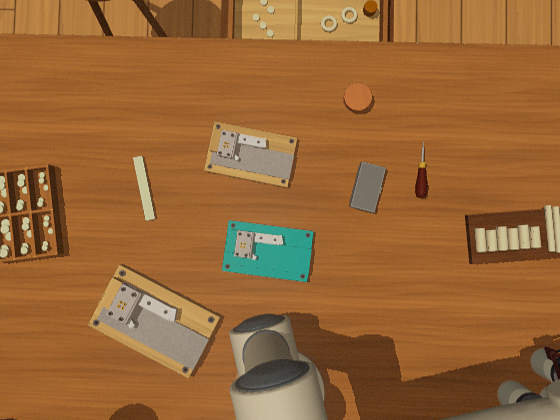

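View pics/scene0.png

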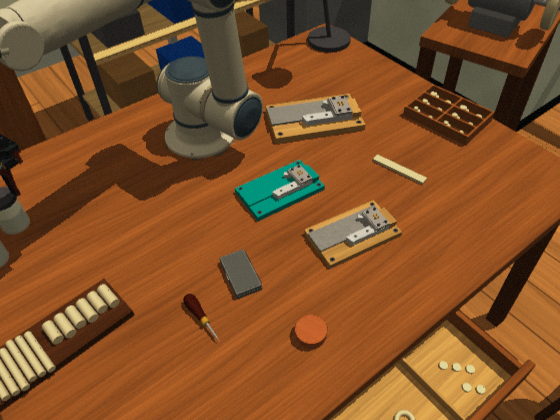

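The top view shows these candidates:
- **Strip:** cream bar at (144,188). The blanks in the trays at (505,238) and (555,230) are look-alikes.
- **Jig:** wooden at (250,155), turquoise at (268,250), larger wooden at (157,320). The one meant is the smaller non-turquoise jig at (250,155).

Next I check that choice in a close crop.

Run:
```python
from h import *
c=load('top0')
a=cv2.resize(c['image'][110:200,195:310],None,fx=6.5,fy=6.5,interpolation=cv2.INTER_CUBIC)
cv2.imwrite('pics/crop_jig.png',a)
a=cv2.resize(c['image'][145:230,115:175],None,fx=7,fy=7,interpolation=cv2.INTER_CUBIC)
cv2.imwrite('pics/crop_strip.png',a)
```

```text
(no output)
```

View pics/crop_jig.png

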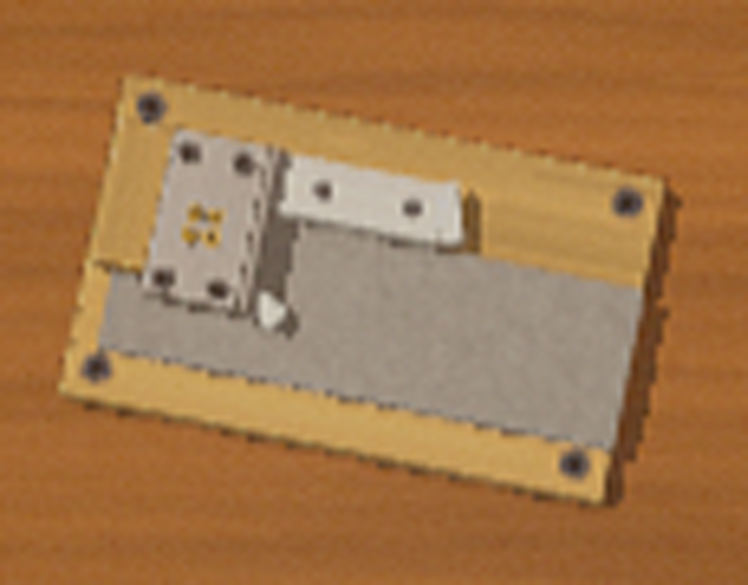

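View pics/crop_strip.png

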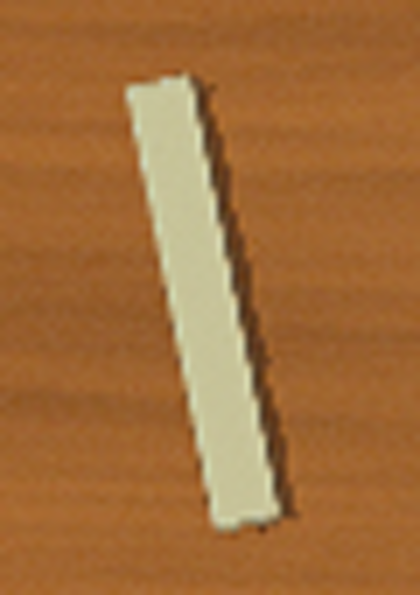

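The smaller wooden jig has its fence on the far side and the guide at the left, so the strip enters from the right. Both crops are clear. Next I fit the poses.

Run:
```python
from h import *
from scipy.optimize import least_squares
c=load('top0')
s=6.5
def un(u,v,o,s): return ((u+.5)/s-.5+o[0],(v+.5)/s-.5+o[1])
pts=[((127,77),(56,107,18)),((665,180),(56,-103,18)),((605,503),(-70,-103,18)),((62,392),(-70,107,18)),
((642,288),(12,-103,23)),((612,447),(-50,-103,23)),((110,350),(-50,95,23)),
((460,246),(12,-22,36)),((180,131),(None,80,44)),]
P=[];Q=[]
for (u,v),q in pts:
    if q[0] is None: continue
    P.append(px(c,*un(u,v,(195,110),s),z=q[2]/1000)[:2]);Q.append(q[:2])
P=np.array(P);Q=np.array(Q)/1000
def tr(p,q): 
    C,S=np.cos(p[2]),np.sin(p[2]); return q@np.array([[C,S],[-S,C]])+p[:2]
r=least_squares(lambda p:(tr(p,Q)-P).ravel(),[.5,.1,-.2],loss='soft_l1',f_scale=.002)
print(r.x); print(((tr(r.x,Q)-P)*1000).round(1))
# strip
S=[px(c,*un(u,v,(115,145),7),z=.01)[:2] for u,v in [(127,88),(188,76),(280,518),(213,527)]]
S=np.array(S); print(S.round(4)); print(S.mean(0)); print(np.linalg.norm(S-np.roll(S,1,0),axis=1))
m=(S[0]+S[1]-S[2]-S[3])/2; print(np.arctan2(m[1],m[0]))
for u,v in [(140,180),(250,155),(285,160),(227,140),(360,97),(368,188),(422,185)]: print(u,v,px(c,u,v).round(4))
```

```text
[ 0.58833724  0.08365346 -0.17094966]
[[ 1.9  0.3]
 [ 1.  -1.9]
 [-0.3 -0.4]
 [-1.9  0.7]
 [-0.4 -2.4]
 [-1.3 -1.8]
 [ 0.1  3.8]
 [ 1.   9.1]]
[[0.568  0.3795]
 [0.5727 0.358 ]
 [0.4173 0.32  ]
 [0.4136 0.3435]]
[0.49291666 0.3502615 ]
[0.15851033 0.02198295 0.15998765 0.02377713]
0.23440869831114042
140 180 [0.5117 0.3594 0.0098]
250 155 [0.5776 0.0882 0.0255]
285 160 [0.5677 0.0025 0.0222]
227 140 [0.6105 0.1436 0.0413]
360 97 [ 0.7264 -0.1776  0.0252]
368 188 [ 0.5037 -0.2008  0.0231]
422 185 [ 0.5136 -0.3303  0.0281]
```

```bash
cat >> h.py <<'E'
SEAT=np.array([0.5883,0.0837]); YJ=-0.171
STR=np.array([0.4929,0.3503]); YS=0.234
def jig(x,y,z=0):
    C,S=np.cos(YJ),np.sin(YJ); return np.array([SEAT[0]+C*x-S*y,SEAT[1]+S*x+C*y,z])
def injig(X):
    d=np.array(X[:2])-SEAT; C,S=np.cos(YJ),np.sin(YJ); return np.array([C*d[0]+S*d[1],-S*d[0]+C*d[1],X[2]])
def rot(e):
    from scipy.spatial.transform import Rotation as Ro
    return Ro.from_euler('xyz',e).as_matrix()
def go(X,yaw=None,frm=None):
    o=observe(); p=np.array(o['tool_pos']) if frm is None else np.array(frm); R=rot(o['ee_rot'])
    d=R.T@(np.array(X)-p)*1000
    w=0 if yaw is None else -((yaw-o['ee_rot'][2]+np.pi)%(2*np.pi)-np.pi)
    print('shift',d.round(1),'turn',round(w,3),'| now',p.round(4),np.round(o['ee_rot'],3),'F',np.round(o['ft_force'],1),'w',round(o['gripper_width'],4),'t',round(o['t'],2))
E
python3 - <<'E'
from h import *
go([.40,-.2,.2],.25); go([.4423,.338,.15],.234)
E
```

```text
shift [ 319.7 -287.    22.2] turn 0.061 | now [ 0.1834 -0.571   0.2218] [-3.14  -0.     0.311] F [-0.6 -0.3 -0.4] w 0.0877 t 0.15
shift [ 524.5 -786.2   73. ] turn 0.077 | now [ 0.1834 -0.571   0.2218] [-3.14  -0.     0.311] F [-0.6 -0.3 -0.4] w 0.0877 t 0.15
```

Call:
{"name": "arm_command", "arguments": {"plan": [[320, -287, 20, 0.06, 1], [320, -287, 20, 0.06, 1], [320, -287, 20, 0.06, 1], [320, -287, 20, 0.06, 1], [320, -287, 20, 0.06, 1], [320, -287, 20, 0.06, 1], [320, -287, 20, 0.06, 1], [320, -287, 20, 0.06, 1], [320, -287, 20, 0.06, 1], [320, -287, 20, 0.06, 1]]}}

```text
t: 0.98
tool_pos: [0.3939, -0.21, 0.2031]
ee_rot: [3.141, -0.0, 0.251]
ft_force: [1.3, -0.0, 0.1]
gripper_width: 0.0882
```

Run:
```python
from h import *
go([.42,.1,.2],.234)
go([.4423,.338,.16],.234)
```

```text
shift [ 102.1 -293.8    3.1] turn 0.017 | now [ 0.3939 -0.21    0.2031] [ 3.141 -0.     0.251] F [ 1.3 -0.   0.1] w 0.0882 t 0.98
shift [ 182.7 -518.9   43. ] turn 0.017 | now [ 0.3939 -0.21    0.2031] [ 3.141 -0.     0.251] F [ 1.3 -0.   0.1] w 0.0882 t 0.98
```

Call:
{"name": "arm_command", "arguments": {"plan": [[100, -284, 2, 0.01, 1], [100, -284, 2, 0.01, 1], [100, -284, 2, 0.01, 1], [100, -284, 2, 0.01, 1], [100, -284, 2, 0.01, 1], [100, -284, 2, 0.01, 1], [100, -284, 2, 0.01, 1], [170, -500, 40, 0.01, 1], [170, -500, 40, 0.01, 1], [170, -500, 40, 0.01, 1]]}}

```text
t: 1.82
tool_pos: [0.4264, 0.204, 0.1812]
ee_rot: [3.142, -0.001, 0.241]
ft_force: [0.5, 0.3, -0.3]
gripper_width: 0.0877
```

Call:
{"name": "arm_command", "arguments": {"plan": [[40, -104, 20, 0, 1], [40, -104, 20, 0, 1], [40, -104, 20, 0, 1], [40, -104, 20, 0, 1], [40, -104, 20, 0, 1], [40, -104, 20, 0, 1]]}}

```text
t: 2.32
tool_pos: [0.4408, 0.3118, 0.1613]
ee_rot: [3.141, 0.001, 0.241]
ft_force: [-0.3, -0.5, -0.5]
gripper_width: 0.0879
```

Run:
```python
from h import *
c=snap('wrist','wrist1')
go([.4423,.338,.003],.234)
cc=STR; d=np.array([np.cos(YS),np.sin(YS)]);
```

```text
shift [  7.4 -25.5 158.8] turn 0.006 | now [0.4411 0.3115 0.1618] [ 3.141 -0.     0.24 ] F [-0.4  0.4 -0.2] w 0.0878 t 2.37
```

View pics/wrist1.png

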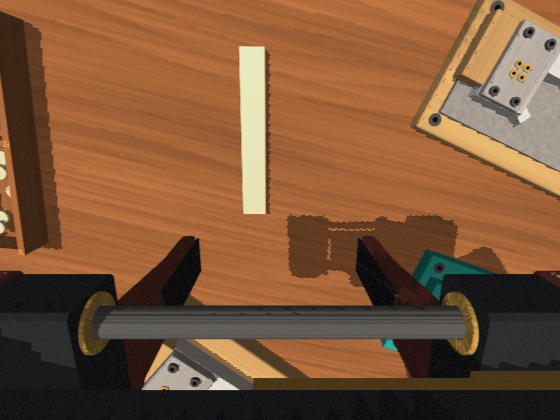

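The wrist view shows the whole strip, with corners at about (240,46), (265,46), (267,213) and (244,213), and clear bench around it.

Run:
```python
from h import *
c=load('wrist1')
S=np.array([px(c,u,v,z=.01)[:2] for u,v in [(240,46),(265,46),(267,213.5),(243.5,213.5)]])
print(S.round(4)); print(S.mean(0)); print(np.linalg.norm(S-np.roll(S,1,0),axis=1))
m=(S[0]+S[1]-S[2]-S[3])/2; y=np.arctan2(m[1],m[0]); print(y)
g=S.mean(0)-.052*np.array([np.cos(y),np.sin(y)]); print(g)
go([*g,.06],y);go([*g,.004],y)
```

```text
[[0.5647 0.3788]
 [0.5701 0.3568]
 [0.4158 0.3186]
 [0.41   0.3424]]
[0.49016469 0.34913296]
[0.15891054 0.02266772 0.15891037 0.02453205]
0.23669527874352903
[0.43961454 0.33693941]
shift [  4.6 -25.1 101.8] turn 0.003 | now [0.4411 0.3115 0.1618] [ 3.141 -0.     0.24 ] F [-0.4  0.4 -0.2] w 0.0878 t 2.37
shift [  4.6 -25.1 157.8] turn 0.003 | now [0.4411 0.3115 0.1618] [ 3.141 -0.     0.24 ] F [-0.4  0.4 -0.2] w 0.0878 t 2.37
```

Call:
{"name": "arm_command", "arguments": {"plan": [[5, -25, 30, 0, 1], [5, -25, 60, 0, 1], [5, -25, 95, 0, 1], [5, -25, 120, 0, 1], [5, -25, 140, 0, 1], [5, -25, 150, 0, 1], [5, -25, 157, 0, 1], [5, -25, 157, 0, 1], [5, -25, 157, 0, 1], [5, -25, 157, 0, 1]]}}

```text
t: 3.2
tool_pos: [0.441, 0.3382, 0.0066]
ee_rot: [-3.14, -0.003, 0.24]
ft_force: [0.6, 0.5, 0.5]
gripper_width: 0.0878
```

Run:
```python
from h import *
c=snap('wrist','wrist2')
go([.4396,.3369,.004],.2367)
```

```text
shift [-1.6  1.   2.4] turn 0.004 | now [0.4409 0.3383 0.0065] [-3.141e+00 -3.000e-03  2.410e-01] F [ 0.3  0.1 -0.4] w 0.0877 t 3.25
```

View pics/wrist2.png

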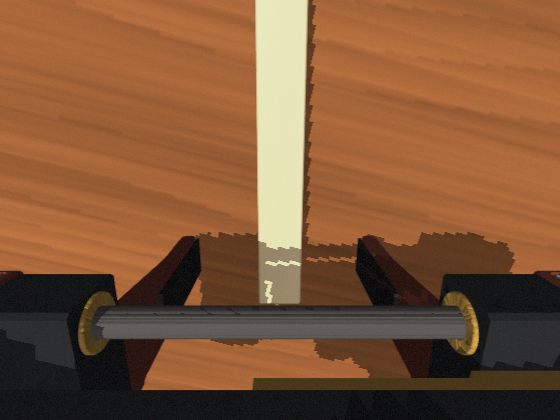

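The strip lies centred between the fingers, near x = 280 px, with its tail end under the jaws. I lower a little more and close.

Call:
{"name": "arm_command", "arguments": {"plan": [[0, 0, 2, 0, 0.6], [0, 0, 2, 0, 0.3], [0, 0, 2, 0, 0.1], [0, 0, 2, 0, 0.1], [0, 0, 2, 0, 0.1], [0, 0, 2, 0, 0.1], [0, 0, 2, 0, 0.1], [0, 0, 2, 0, 0.1], [0, 0, 2, 0, 0.1], [0, 0, 2, 0, 0.1]]}}

```text
t: 4.08
tool_pos: [0.4399, 0.3378, 0.0025]
ee_rot: [3.142, 0.0, 0.241]
ft_force: [-0.3, 0.3, -0.2]
gripper_width: 0.0245
```

Call:
{"name": "arm_command", "arguments": {"plan": [[0, 0, -10, 0, 0.1], [0, 0, -25, 0, 0.1], [0, 0, -40, 0, 0.1], [0, 0, -55, 0, 0.1], [0, 0, -70, 0, 0.1], [0, 0, -70, 0, 0.1], [0, 0, -70, 0, 0.1]]}}

```text
t: 4.67
tool_pos: [0.4405, 0.3382, 0.0738]
ee_rot: [-3.141, -0.002, 0.241]
ft_force: [-1.2, 0.6, -1.5]
gripper_width: 0.0235
```

Run:
```python
from h import *
c=snap('wrist','wrist3');c=snap('scene','scene3')
cv2.imwrite('pics/s3.png',cv2.resize(c['image'][50:300,230:500],None,fx=2.2,fy=2.2))
go(jig(0,-132,.08) if 0 else jig(0,-.132,.08),1.4)
```

```text
shift [ 31.2 403.   -8.3] turn -1.159 | now [0.4395 0.3375 0.0716] [3.141e+00 1.000e-03 2.410e-01] F [-0.3 -0.5 -1.3] w 0.0234 t 4.77
```

View pics/wrist3.png

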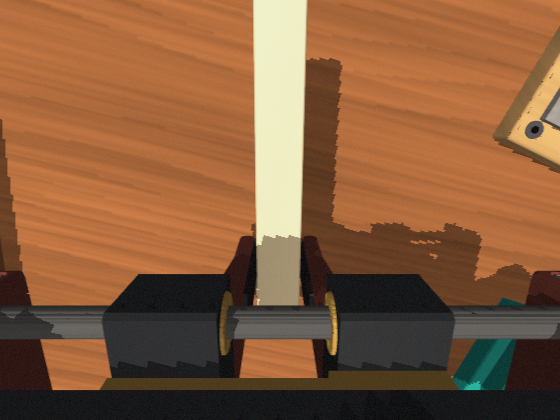

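View pics/s3.png

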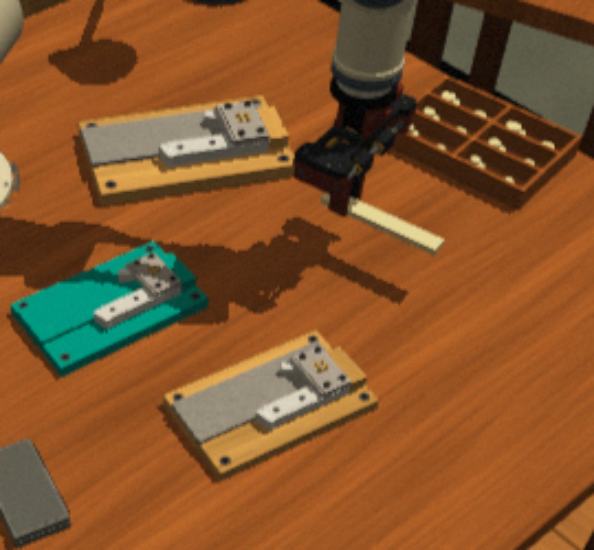

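The strip is held level in both views, with opening 23.4 mm. I carry it to the front of the mouth, above the bed.

Call:
{"name": "arm_command", "arguments": {"plan": [[31, 40, -15, -0.1, 0.1], [31, 80, -15, -0.22, 0.1], [31, 120, -15, -0.34, 0.1], [31, 160, -15, -0.46, 0.1], [31, 200, -15, -0.58, 0.1], [31, 240, -15, -0.7, 0.1], [31, 280, -15, -0.82, 0.1], [31, 320, -15, -0.94, 0.1], [31, 360, -15, -1.06, 0.1], [31, 390, -15, -1.159, 0.1]]}}

```text
t: 5.6
tool_pos: [0.559, -0.0211, 0.0859]
ee_rot: [-3.139, 0.0, 1.375]
ft_force: [0.0, 0.2, -0.6]
gripper_width: 0.0237
```

Call:
{"name": "arm_command", "arguments": {"plan": [[0, 0, 0, 0, 0.1], [0, 0, 0, 0, 0.1], [0, 0, 0, 0, 0.1], [0, 0, 0, 0, 0.1]]}}

```text
t: 5.93
tool_pos: [0.5591, -0.0181, 0.0867]
ee_rot: [-3.14, -0.0, 1.369]
ft_force: [0.9, -0.1, -0.6]
gripper_width: 0.0236
```

Run:
```python
from h import *
c=snap('wrist','wrist4');c=snap('top','top4')
cv2.imwrite('pics/t4.png',cv2.resize(c['image'][100:220,190:320],None,fx=5,fy=5,interpolation=cv2.INTER_CUBIC))
go(jig(-.002,-.132,.08),1.4)
```

```text
shift [-26.7  10.    7.2] turn -0.03 | now [ 0.5594 -0.0179  0.0872] [-3.141 -0.     1.37 ] F [-0.3  0.6 -0.1] w 0.0235 t 6.03
```

View pics/wrist4.png

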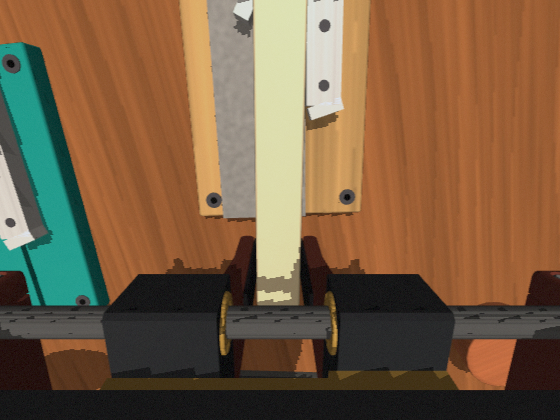

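View pics/t4.png

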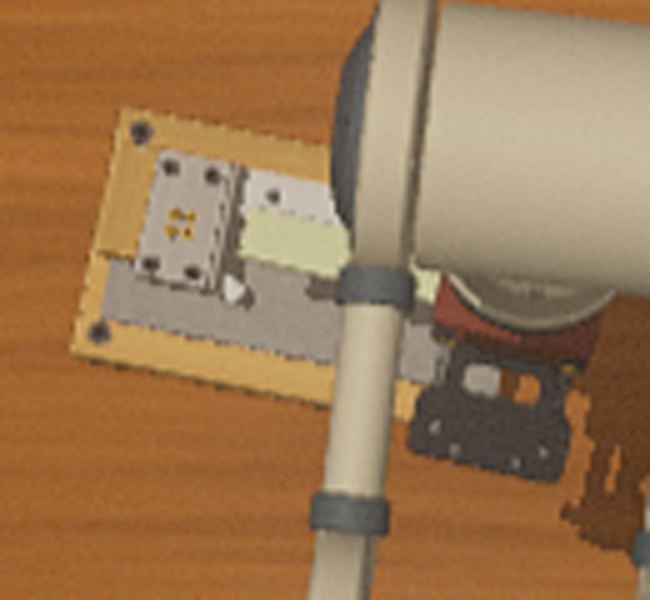

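Run:
```python
from h import *
c=load('wrist4')
a=cv2.resize(c['image'][0:240,170:390],None,fx=3.3,fy=2.5,interpolation=cv2.INTER_CUBIC)
cv2.imwrite('pics/w4c.png',a)
for n,(u,v),z,q in [('baseBL',(201,215),.018,(-70,-103)),('baseBR',(360,212),.018,(56,-103)),('bedR',(304,216),.023,(12,-103)),('bedL',(222,218),.023,(-50,-103)),
  ('fence far',(306,20),.036,(12,None)),('fence nr',(306,95),.036,(12,None))]:
    print(n,(injig(px(c,u,v,z=z))*1000).round(1),q)
for v in (5,60,120,180):
  print([ (injig(px(c,u,v,z=.0947))*1000).round(1) for u in (254.5,304.5)])
```

```text
baseBL [ -71.2 -100.7   18. ] (-70, -103)
baseBR [  51.  -102.1   18. ] (56, -103)
bedR [   7.6 -102.4   23. ] (12, -103)
bedL [ -54.3 -102.    23. ] (-50, -103)
fence far [ 9.  25.7 36. ] (12, None)
fence nr [  8.7 -17.   36. ] (12, None)
[array([-18.3,  16.7,  94.7]), array([ 3.3, 16. , 94.7])]
[array([-19.4,  -5.1,  94.7]), array([ 3.1, -5.8, 94.7])]
[array([-20.8, -31.2,  94.7]), array([  2.9, -31.9,  94.7])]
[array([-22.3, -59.9,  94.7]), array([  2.6, -60.7,  94.7])]
```

View pics/w4c.png

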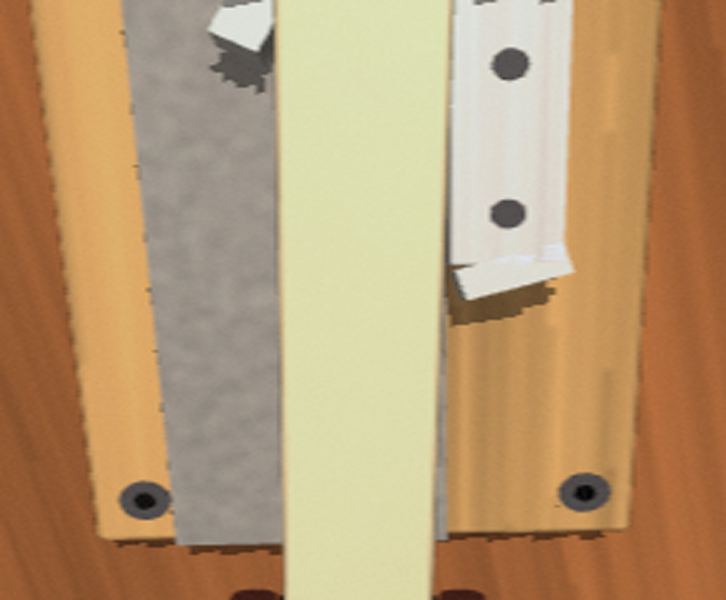

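Run:
```python
from h import *
c=load('wrist4')
for v in (2,30,60,100,140,180,220): print(v,[ (injig(px(c,u,v))*1000).round(1) for u in (262,280,297)])
for u,v in [(230,100),(230,180),(325,60),(350,150)]: print(u,v,(injig(px(c,u,v))*1000).round(1))
w=load('wrist3')
for v in (2,60,140,220): print(v,px(w,280,v).round(4))
```

```text
2 [array([-15. ,  18. ,  93.7]), array([-7.2, 17.8, 93.5]), array([ 0.1, 17.5, 93.8])]
30 [array([-15.5,   7.2,  93.4]), array([-7.6,  6.7, 94.3]), array([-0.1,  6.5, 94.3])]
60 [array([-16.1,  -5. ,  93.3]), array([-7.9, -5.3, 93.6]), array([-0.3, -5.6, 94. ])]
100 [array([-16.8, -22.3,  95.4]), array([ -8.4, -22.5,  93.2]), array([ -0.5, -22.8,  93.4])]
140 [array([-17.7, -40.6,  94. ]), array([ -9. , -40.8,  94.8]), array([ -0.8, -41.1,  93.7])]
180 [array([-18.6, -60.2,  93.9]), array([ -9.6, -60.4,  94.2]), array([ -1.1, -60.7,  94.3])]
220 [array([-19.5, -81.3,  93.8]), array([-10.2, -81.4,  94.3]), array([ -1.3, -82.3,  92.4])]
230 100 [-42.1 -17.8  23. ]
230 180 [-46.1 -73.1  23. ]
325 60 [20.7  3.2 35.8]
350 150 [ 42.1 -54.8  17. ]
2 [0.5587 0.3675 0.0816]
60 [0.5363 0.3619 0.082 ]
140 [0.502  0.3534 0.0808]
220 [0.4626 0.3437 0.0813]
```

```bash
cat >> h.py <<'E'
def hmap(c):
    H,W=c['range_z'].shape; u,v=np.meshgrid(np.arange(W),np.arange(H)); r=c['range_z']
    P=np.stack([(u-c['cx'])/f(c)*r,(v-c['cy'])/f(c)*r,r],-1)-np.array(c['t'])
    return P@np.array(c['R'])
E
python3 - <<'E'
from h import *
c=load('wrist4'); X=hmap(c); g=cv2.cvtColor(c['image'],cv2.COLOR_BGR2GRAY).astype(float)
for v in (20,80,140,200):
    m=np.where(X[v,200:340,2]>.085)[0]+200; a,b=m[0]-.5,m[-1]+.5
    A,B=[injig(px(c,u,v,z=.094))*1000 for u in (a,b)]; print(v,a,b,A.round(1),B.round(1),'mid',((A+B)/2).round(1))
# fence face edge: height>0.032 right of strip ; bed left edge
for v in (10,40,70,90):
    m=np.where((X[v,300:400,2]>.031)&(X[v,300:400,2]<.045))[0]+300
    if len(m): print('fence',v,m[0]-.5,m[-1]+.5,[(injig(px(c,u,v,z=.036))*1000).round(1) for u in (m[0]-.5,m[-1]+.5)])
for v in (20,80,140,200):
    m=np.where((X[v,:,2]>.010)&(X[v,:,2]<.03))[0]; m=m[m>150]; a,b=m[0]-.5,m[-1]+.5
    print('base',v,a,b,[(injig(px(c,u,v,z=.018))*1000).round(1) for u in(a,b)])
E
```

```text
20 252.5 310.5 [-19.5  11.1  94. ] [ 5.9 10.3 94. ] mid [-6.8 10.7 94. ]
80 252.5 304.5 [-20.8 -13.4  94. ] [  3.1 -14.2  94. ] mid [ -8.9 -13.8  94. ]
140 253.5 329.5 [-21.8 -40.5  94. ] [ 14.9 -41.6  94. ] mid [ -3.4 -41.   94. ]
200 254.5 301.5 [-22.8 -70.4  94. ] [  1.1 -71.1  94. ] mid [-10.9 -70.8  94. ]
fence 10 306.5 342.5 [array([ 9.3, 31.1, 36. ]), array([30.8, 30.4, 36. ])]
fence 40 305.5 341.5 [array([ 8.6, 14.8, 36. ]), array([30.6, 14.1, 36. ])]
fence 70 305.5 340.5 [array([ 8.5, -2.2, 36. ]), array([30.4, -2.9, 36. ])]
fence 90 304.5 340.5 [array([  7.7, -14. ,  36. ]), array([ 30.7, -14.7,  36. ])]
base 20 179.5 368.5 [array([-72.2,  33.1,  18. ]), array([51.4, 29.2, 18. ])]
base 80 185.5 366.5 [array([-72.4,  -3.6,  18. ]), array([51.7, -7.5, 18. ])]
base 140 191.5 363.5 [array([-72.5, -44. ,  18. ]), array([ 51.4, -47.9,  18. ])]
base 200 197.5 360.5 [array([-72.7, -88.7,  18. ]), array([ 51. , -92.6,  18. ])]
```

Run:
```python
from h import *
print(injig([.5594,-.0179,.087])*1000)
```

```text
[ -11.18944269 -105.03602416   87.        ]
```

```bash
cat >> h.py <<'E'
SEAT=jig(-.0025,.001)[:2]; YJ=-0.175
E
python3 - <<'E'
from h import *
print(SEAT)
go(jig(-.002,-.136,.06),1.401); go(jig(-.002,-.136,.030),1.401)
E
```

```text
[0.58600663 0.08511083]
shift [-29.8   7.1  27.2] turn -0.031 | now [ 0.5594 -0.0179  0.0872] [-3.141 -0.     1.37 ] F [-0.3  0.6 -0.1] w 0.0235 t 6.03
shift [-29.8   7.1  57.2] turn -0.031 | now [ 0.5594 -0.0179  0.0872] [-3.141 -0.     1.37 ] F [-0.3  0.6 -0.1] w 0.0235 t 6.03
```

Call:
{"name": "arm_command", "arguments": {"plan": [[-30, 7, 0, -0.031, 0.1], [-30, 7, 10, -0.031, 0.1], [-30, 7, 27, -0.031, 0.1], [-30, 7, 27, -0.031, 0.1], [-30, 7, 27, -0.031, 0.1], [-30, 7, 27, -0.031, 0.1]]}}

```text
t: 6.53
tool_pos: [0.5606, -0.0493, 0.061]
ee_rot: [3.141, -0.0, 1.401]
ft_force: [-0.5, 0.2, 0.3]
gripper_width: 0.0239
```

```bash
cat > rel.py <<'E'
from h import *
import sys
tag=sys.argv[1]
c=snap('wrist',tag); X=hmap(c); o=observe(); zt=o['tool_pos'][2]+.0075
print('tcp in jig',(injig(o['tool_pos'])*1000).round(1),'yaw',o['ee_rot'][2],'F',np.round(o['ft_force'],1))
im=c['image'].astype(int); ivory=(im[...,2]>170)&(im[...,2]-im[...,0]>25)&(im[...,1]>150)
for v in (10,40,80,120,160,200):
    r=ivory[v,200:360]&(abs(X[v,200:360,2]-zt)<.006); m=np.where(r)[0]+200
    if len(m)<10: continue
    a,b=m[0]-.5,m[-1]+.5; A,B=[injig(px(c,u,v,z=zt))*1000 for u in (a,b)]; print(v,a,b,A.round(1),B.round(1),'mid',((A+B)/2).round(1))
for v in (20,80,140,200):
    m=np.where((X[v,:,2]>.010)&(X[v,:,2]<.03))[0]; m=m[m>150]
    if len(m)==0: continue
    a,b=m[0]-.5,m[-1]+.5
    print('base',v,a,b,[(injig(px(c,u,v,z=.018))*1000).round(1) for u in(a,b)])
for v in (10,40,70):
    m=np.where((X[v,300:400,2]>.031)&(X[v,300:400,2]<.045)&~ivory[v,300:400])[0]+300
    if len(m): print('fence',v,m[0]-.5,m[-1]+.5,[(injig(px(c,u,v,z=.036))*1000).round(1) for u in (m[0]-.5,m[-1]+.5)])
E
python3 rel.py w5; python3 -c "
from h import *
go(jig(-.002,-.136,.030),1.401)"
```

```text
tcp in jig [  -1.3 -136.9   61.4] yaw 1.400517128710059 F [ 0.3  0.7 -1.3]
10 252.5 306.5 [-13.8 -17.1  68.9] [  9.6 -17.   68.9] mid [ -2.1 -17.1  68.9]
40 253.5 305.5 [-13.5 -28.9  68.9] [  9.5 -28.8  68.9] mid [ -2.  -28.8  68.9]
80 253.5 304.5 [-13.8 -45.4  68.9] [  9.5 -45.3  68.9] mid [ -2.1 -45.4  68.9]
120 253.5 303.5 [-14.1 -63.1  68.9] [  9.5 -63.   68.9] mid [ -2.3 -63.   68.9]
160 254.5 302.5 [-13.9 -81.9  68.9] [  9.5 -81.8  68.9] mid [ -2.2 -81.9  68.9]
200 255.5 300.5 [ -13.7 -102.2   68.9] [   9.  -102.1   68.9] mid [  -2.3 -102.1   68.9]
base 20 163.5 375.5 [array([-69.3,  -7.6,  18. ]), array([53.9, -7.1, 18. ])]
base 80 167.5 370.5 [array([-69.9, -40.2,  18. ]), array([ 53.8, -39.6,  18. ])]
base 140 172.5 365.5 [array([-70., -76.,  18.]), array([ 53.6, -75.5,  18. ])]
fence 10 306.5 345.5 [array([12.2, -7.4, 36. ]), array([32.8, -7.3, 36. ])]
fence 40 306.5 345.5 [array([ 12.7, -21.6,  36. ]), array([ 33.7, -21.6,  36. ])]
shift [ 0.9 -0.7 31.4] turn -0.0 | now [ 0.5609 -0.0495  0.0614] [ 3.14  -0.     1.401] F [ 0.3  0.7 -1.3] w 0.0236 t 6.58
```

View pics/w5.png

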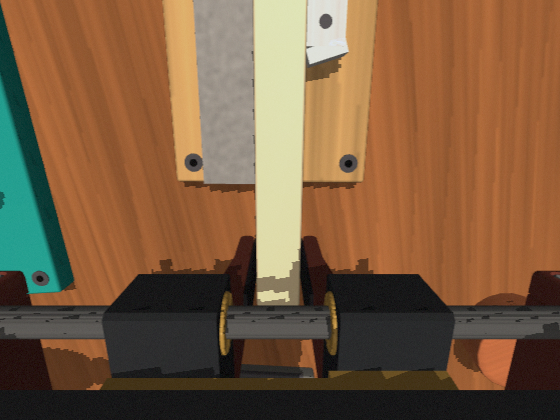

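The strip lies parallel to the bed and about 1 mm to the fence side of centre. I lower it onto the bed.

Call:
{"name": "arm_command", "arguments": {"plan": [[0, -0.7, 15, 0, 0.1], [0, -0.7, 28, 0, 0.1], [0, -0.7, 33, 0, 0.1], [0, -0.7, 34, 0, 0.1], [0, -0.7, 34, 0, 0.1], [0, -0.7, 34, 0, 0.1]]}}

```text
t: 7.08
tool_pos: [0.56, -0.05, 0.0269]
ee_rot: [3.141, 0.0, 1.4]
ft_force: [0.2, 0.6, -0.6]
gripper_width: 0.024
```

```bash
python3 rel.py w6
python3 - <<'E'
from h import *
c=snap('scene','s6'); cv2.imwrite('pics/s6c.png',cv2.resize(c['image'][180:280,280:430],None,fx=5,fy=5,interpolation=cv2.INTER_CUBIC))
E
```

```text
tcp in jig [  -2.  -137.6   27.1] yaw 1.3996887055585612 F [ 1.1 -0.1 -0.2]
10 253.5 306.5 [-13.7 -17.8  34.6] [  9.3 -17.7  34.6] mid [ -2.2 -17.7  34.6]
40 253.5 305.5 [-13.9 -29.5  34.6] [  9.2 -29.5  34.6] mid [ -2.4 -29.5  34.6]
80 254.5 304.5 [-13.7 -46.1  34.6] [  9.2 -46.   34.6] mid [ -2.3 -46.1  34.6]
120 254.5 303.5 [-14.  -63.8  34.6] [  9.2 -63.7  34.6] mid [ -2.4 -63.8  34.6]
160 254.5 302.5 [-14.4 -82.7  34.6] [  9.2 -82.6  34.6] mid [ -2.6 -82.7  34.6]
200 255.5 300.5 [ -14.2 -103.    34.6] [   8.7 -102.9   34.6] mid [  -2.8 -102.9   34.6]
base 20 150.5 395.5 [array([-64.8, -17.4,  18. ]), array([ 53.9, -17. ,  18. ])]
base 80 150.5 389.5 [array([-67.7, -44.5,  18. ]), array([ 53.7, -44.1,  18. ])]
base 140 153.5 384.5 [array([-69.3, -74.4,  18. ]), array([ 54., -74.,  18.])]
fence 10 309.5 361.5 [array([ 10.5, -18.1,  36. ]), array([ 32.8, -18. ,  36. ])]
fence 40 312.5 350.5 [array([ 12.2, -29.8,  36. ]), array([ 28.9, -29.7,  36. ])]
```

View pics/s6c.png

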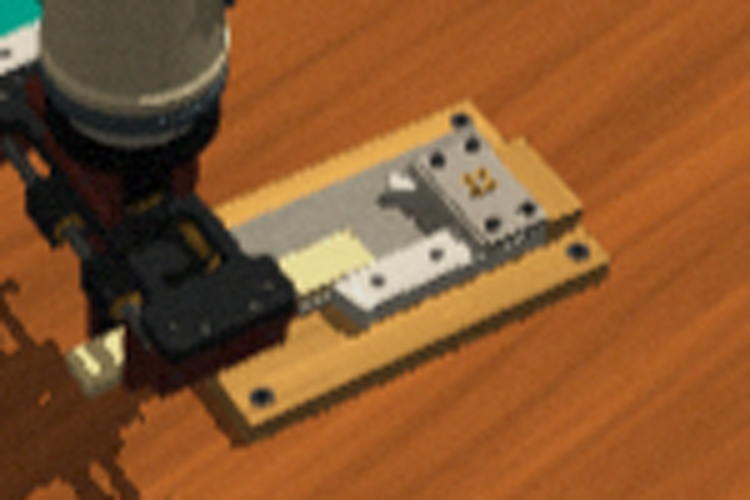

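The strip sits on the bed in front of the mouth, beside the fence. I slide it in stages.

Call:
{"name": "arm_command", "arguments": {"plan": [[8, 0, 1, 0, 0.1], [16, 0, 1, 0, 0.1], [24, 0, 1, 0, 0.1], [32, 0, 1, 0, 0.1], [40, 0, 1, 0, 0.1], [48, 0, 1, 0, 0.1], [56, 0, 1, 0, 0.1], [60, 0, 1, 0, 0.1], [60, 0, 1, 0, 0.1]]}}

```text
t: 7.93
tool_pos: [0.5701, 0.0103, 0.0255]
ee_rot: [3.142, -0.0, 1.401]
ft_force: [-0.2, 0.7, 0.4]
gripper_width: 0.0237
```

```bash
python3 rel.py w7
python3 - <<'E'
from h import *
c=snap('scene','s7'); cv2.imwrite('pics/s7c.png',cv2.resize(c['image'][180:280,280:430],None,fx=5,fy=5,interpolation=cv2.INTER_CUBIC))
E
```

```text
tcp in jig [ -2.6 -77.   25.5] yaw 1.4006349179012916 F [0.  0.3 0.4]
40 253.5 305.5 [-14.6  31.6  33. ] [ 8.6 31.7 33. ] mid [-3.  31.7 33. ]
80 254.5 304.5 [-14.4  15.   33. ] [ 8.6 15.1 33. ] mid [-2.9 15.1 33. ]
120 254.5 303.5 [-14.6  -2.7  33. ] [ 8.6 -2.6 33. ] mid [-3.  -2.7 33. ]
160 255.5 301.5 [-14.4 -21.6  33. ] [  8.1 -21.5  33. ] mid [ -3.2 -21.6  33. ]
200 255.5 300.5 [-14.7 -41.9  33. ] [  8.1 -41.8  33. ] mid [ -3.3 -41.9  33. ]
base 20 150.5 397.5 [array([-65. ,  43.3,  18. ]), array([53.7, 43.9, 18. ])]
base 80 150.5 392.5 [array([-67.8,  16.4,  18. ]), array([54.1, 16.9, 18. ])]
base 140 153.5 386.5 [array([-69.3, -13.3,  18. ]), array([ 54. , -12.7,  18. ])]
base 200 159.5 380.5 [array([-69.3, -46.1,  18. ]), array([ 53.8, -45.5,  18. ])]
fence 10 299.5 369.5 [array([ 5.4, 42.6, 36. ]), array([35.3, 42.8, 36. ])]
fence 40 311.5 362.5 [array([10.9, 31.1, 36. ]), array([33.2, 31.2, 36. ])]
fence 70 310.5 360.5 [array([10.9, 19. , 36. ]), array([33.2, 19.1, 36. ])]
```

View pics/s7c.png

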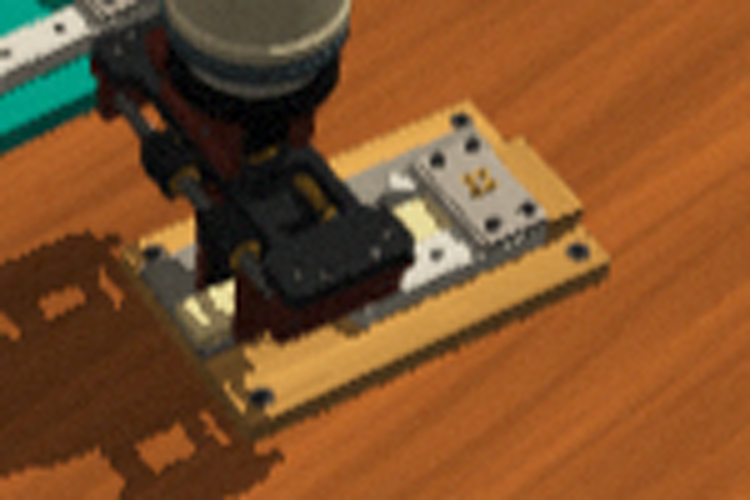

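Call:
{"name": "arm_command", "arguments": {"plan": [[5, 0, 0, 0, 0.1], [10, 0, 0, 0, 0.1], [15, 0, 0, 0, 0.1], [19, 0, 0, 0, 0.1], [21, 0, 0, 0, 0.1], [21, 0, 0, 0, 0.1]]}}

```text
t: 8.53
tool_pos: [0.5736, 0.0304, 0.0255]
ee_rot: [-3.142, -0.0, 1.4]
ft_force: [-0.1, 0.4, -0.8]
gripper_width: 0.0238
```

Call:
{"name": "arm_command", "arguments": {"plan": [[1, 0, 0, 0, 0.1], [2, 0, 0, 0, 0.1], [3, 0, 0, 0, 0.1], [3, 0, 0, 0, 0.1]]}}

```text
t: 8.87
tool_pos: [0.5741, 0.0329, 0.0255]
ee_rot: [-3.142, -0.0, 1.4]
ft_force: [-0.3, -0.2, -0.4]
gripper_width: 0.0237
```

Call:
{"name": "arm_command", "arguments": {"plan": [[1, 0, 0, 0, 0.1], [2, 0, 0, 0, 0.1], [2, 0, 0, 0, 0.1]]}}

```text
t: 9.12
tool_pos: [0.5742, 0.0334, 0.0254]
ee_rot: [-3.141, 0.003, 1.399]
ft_force: [-1.0, -6.4, 1.0]
gripper_width: 0.0241
```

```bash
python3 rel.py w8
```

```text
tcp in jig [ -2.6 -52.9  25.4] yaw 1.3990602415190525 F [-0.3 -4.2 -1. ]
120 254.5 302.5 [-14.5  20.8  32.9] [ 8.3 20.9 32.9] mid [-3.1 20.9 32.9]
160 255.5 301.5 [-14.3   1.9  32.9] [ 8.2  2.  32.9] mid [-3.   2.  32.9]
200 255.5 300.5 [-14.6 -18.3  32.9] [  8.2 -18.3  32.9] mid [ -3.2 -18.3  32.9]
base 20 150.5 397.5 [array([-64.6,  66.8,  18. ]), array([53.8, 67.1, 18. ])]
base 80 150.5 391.5 [array([-67.5,  39.9,  18. ]), array([53.7, 40.3, 18. ])]
base 140 152.5 386.5 [array([-69.6,  10.3,  18. ]), array([54. , 10.7, 18. ])]
base 200 159.5 380.5 [array([-69.2, -22.5,  18. ]), array([ 53.9, -22.1,  18. ])]
fence 10 300.5 368.5 [array([ 6.1, 66. , 36. ]), array([35. , 66.1, 36. ])]
fence 40 299.5 366.5 [array([ 5.9, 54.5, 36. ]), array([35.1, 54.6, 36. ])]
fence 70 299.5 364.5 [array([ 6.2, 42.4, 36. ]), array([35.1, 42.5, 36. ])]
```

Contact force of about 5 N shows the end has met the stop, near the expected place. I push a bit more, ease the strip toward the fence, then release.

Call:
{"name": "arm_command", "arguments": {"plan": [[1, 1, 0, 0, 0.1], [1, 2, 0, 0, 0.1], [1, 2.5, 0, 0, 0.1], [1, 2.5, 0, 0, 0.1]]}}

```text
t: 9.5
tool_pos: [0.5756, 0.0332, 0.0255]
ee_rot: [-3.139, 0.004, 1.399]
ft_force: [-5.4, -7.1, 3.7]
gripper_width: 0.0237
```

```bash
python3 rel.py w9
```

```text
tcp in jig [ -1.2 -52.9  25.5] yaw 1.399262482254563 F [-6.5 -6.4  3.2]
120 252.5 300.5 [-14.   20.9  33. ] [ 8.7 20.9 33. ] mid [-2.6 20.9 33. ]
160 253.5 300.5 [-13.9   2.   33. ] [ 9.2  2.  33. ] mid [-2.3  2.  33. ]
200 254.5 300.5 [-13.7 -18.3  33. ] [  9.6 -18.2  33. ] mid [ -2.  -18.3  33. ]
base 20 150.5 395.5 [array([-63.2,  66.8,  18. ]), array([54.1, 67.1, 18. ])]
base 80 150.5 389.5 [array([-66.1,  39.9,  18. ]), array([53.9, 40.3, 18. ])]
base 140 150.5 383.5 [array([-69.3,  10.3,  18. ]), array([53.8, 10.7, 18. ])]
base 200 156.5 377.5 [array([-69.6, -22.5,  18. ]), array([ 53.5, -22. ,  18. ])]
fence 10 299.5 365.5 [array([ 7.1, 66. , 36. ]), array([35.1, 66.1, 36. ])]
fence 40 299.5 362.5 [array([ 7.3, 54.5, 36. ]), array([34.7, 54.6, 36. ])]
fence 70 299.5 360.5 [array([ 7.6, 42.4, 36. ]), array([34.7, 42.5, 36. ])]
```

View pics/w9.png

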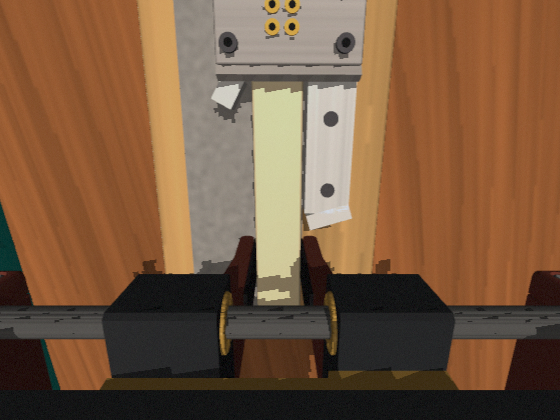

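The strip's end is under the guide and its edge lies along the fence. I release, lift and back off in front, turning so both finger sides will press the front edge.

Call:
{"name": "arm_command", "arguments": {"plan": [[0, 0, 0, 0, 0.5], [0, 0, 0, 0, 0.5], [0, 0, 0, 0, 0.5], [0, 0, 0, 0, 0.5], [0, 0, -20, 0, 0.5], [0, 0, -40, 0, 0.5], [0, 0, -60, 0, 0.5], [0, 0, -60, 0, 0.5]]}}

```text
t: 10.22
tool_pos: [0.5794, 0.0356, 0.0906]
ee_rot: [3.134, -0.002, 1.4]
ft_force: [0.8, 0.1, 0.9]
gripper_width: 0.0439
```

```bash
python3 rel.py w10
python3 - <<'E'
from h import *
go(jig(-.045,.002,.08),-.175)
E
```

```text
tcp in jig [  1.4 -50.   88.2] yaw 1.3999783687137022 F [-0.   0.7  0.4]
base 20 170.5 356.5 [array([-69.8,  87.3,  18. ]), array([54., 88., 18.])]
base 80 175.5 352.5 [array([-69.6,  50.1,  18. ]), array([53.8, 50.6, 18. ])]
base 140 180.5 348.5 [array([-69.4,   9.1,  18. ]), array([53.7,  9.5, 18. ])]
base 200 184.5 344.5 [array([-69.9, -36.2,  18. ]), array([ 53.5, -36. ,  18. ])]
fence 10 309.5 330.5 [array([20.7, 88.4, 36. ]), array([33.5, 88.5, 36. ])]
fence 40 299.5 329.5 [array([15. , 71.8, 36. ]), array([33.7, 71.9, 36. ])]
fence 70 299.5 328.5 [array([15.4, 54.5, 36. ]), array([33.9, 54.5, 36. ])]
shift [ 52.2 -46.2   8.1] turn 1.575 | now [0.5787 0.0356 0.0882] [ 3.136e+00 -1.000e-03  1.400e+00] F [-0.   0.7  0.4] w 0.0438 t 10.27
```

View pics/w10.png

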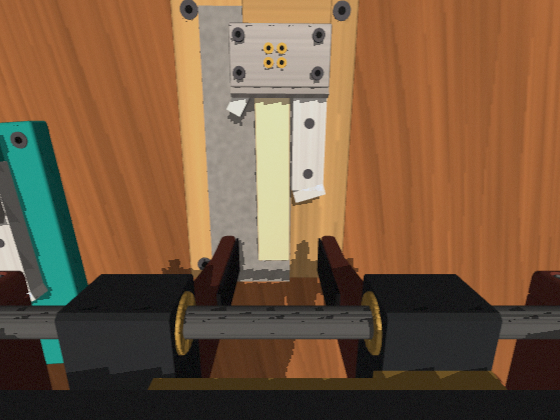

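The strip stays put: tail end at about (273,261), guide lip at row 93, fence on its right, and the bed's near end at row 282.

Run:
```python
from h import *
c=load('w10'); 
cv2.imwrite('pics/w10c.png',cv2.resize(c['image'][80:290,180:360],None,fx=3.2,fy=2.8,interpolation=cv2.INTER_CUBIC))
for n,u,v,z in [('tail',273,261.5,.033),('bedend',270,282,.023),('bedend',215,282,.023),('stripL',255.5,180,.033),('stripL',256,110,.033),('stripL',257.5,250,.033),('stripR',290,180,.033),('stripR',290.5,110,.033),('lip',280,95,.036),('plate R',328,60,.044),('plateL',230,60,.044)]: print(n,(injig(px(c,u,v,z=z))*1000).round(1))
```

```text
tail [ -1.7 -80.8  33. ]
bedend [  -4.2 -103.8   23. ]
bedend [ -48.9 -103.8   23. ]
stripL [-14.1 -17.6  33. ]
stripL [-13.   29.9  33. ]
stripL [-13.4 -71.3  33. ]
stripR [ 10.4 -17.5  33. ]
stripR [10.1 30.  33. ]
lip [ 3.  39.3 36. ]
plate R [32.1 59.1 44. ]
plateL [-27.8  58.8  44. ]
```

View pics/w10c.png

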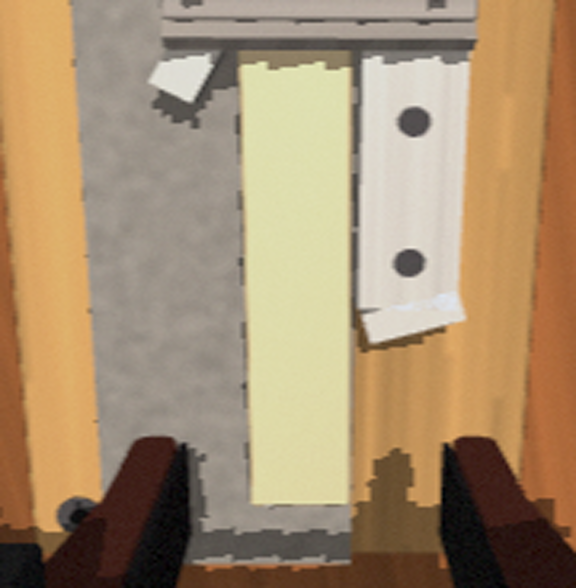

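Measured tail-to-bed-end distance is 23.0 mm, so the strip's centre is at y ≈ 0, home on the stop. I go to the front, fingers shut.

Call:
{"name": "arm_command", "arguments": {"plan": [[20, -30, 0, 0.12, 0], [40, -46, 0, 0.24, 0], [50, -46, 0, 0.36, 0], [50, -46, 0, 0.48, 0], [50, -46, 0, 0.6, 0], [50, -46, 0, 0.72, 0], [50, -46, 0, 0.84, 0], [50, -46, 0, 0.96, 0], [50, -46, 0, 1.08, 0], [50, -46, 0, 1.2, 0]]}}

```text
t: 11.1
tool_pos: [0.5395, 0.0925, 0.0836]
ee_rot: [-3.141, 0.002, 0.194]
ft_force: [-0.3, -0.2, 0.6]
gripper_width: 0.0004
```

Call:
{"name": "arm_command", "arguments": {"plan": [[0, 0, 0, 0.12, 0], [0, 0, 0, 0.24, 0], [0, 0, 0, 0.375, 0], [0, 0, 0, 0.375, 0], [0, 0, 0, 0.375, 0], [0, 0, 0, 0.375, 0]]}}

```text
t: 11.6
tool_pos: [0.5399, 0.0925, 0.0846]
ee_rot: [3.141, 0.001, -0.172]
ft_force: [-0.5, -0.7, 0.6]
gripper_width: 0.0005
```

Run:
```python
from h import *
c=snap('wrist','w11'); go(jig(-.040,0,.035),-.175); go(jig(-.040,0,.027),-.175); print(injig(observe()['tool_pos'])*1000)
```

```text
shift [ 6.7 -0.8 49.8] turn 0.003 | now [0.54   0.0925 0.0848] [ 3.141e+00  1.000e-03 -1.720e-01] F [-0.1  0.2  0.9] w 0.0003 t 11.65
shift [ 6.7 -0.8 57.8] turn 0.003 | now [0.54   0.0925 0.0848] [ 3.141e+00  1.000e-03 -1.720e-01] F [-0.1  0.2  0.9] w 0.0003 t 11.65
[-46.6078488   -0.76875281  84.82794567]
```

View pics/w11.png

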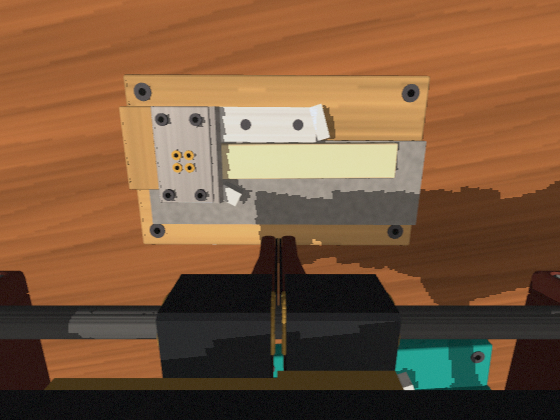

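Fingers are shut in front of the strip, with the way to the front edge clear. I lower to 4 mm above the bed and approach.

Call:
{"name": "arm_command", "arguments": {"plan": [[7, -1, 20, 0, 0], [7, -1, 40, 0, 0], [7, -1, 52, 0, 0], [7, -1, 57.5, 0, 0], [10, -1, 57.5, 0, 0], [14, -1, 57.5, 0, 0], [18, -1, 57.5, 0, 0], [20, -1, 57.5, 0, 0], [21, -1, 57.5, 0, 0], [21, -1, 57.5, 0, 0]]}}

```text
t: 12.48
tool_pos: [0.5617, 0.0897, 0.0287]
ee_rot: [-3.141, -0.001, -0.175]
ft_force: [0.8, -0.1, 0.1]
gripper_width: 0.0005
```

Run:
```python
from h import *
print(injig(observe()['tool_pos'])*1000,observe()['ft_force'],observe()['ee_rot'])
```

```text
[-24.7126931    0.30909874  28.69152389] [ 0.8120513  -0.06238478  0.06864875] [-3.14126928e+00 -1.03578351e-03 -1.75338905e-01]
```

Call:
{"name": "arm_command", "arguments": {"plan": [[0.5, 0, 1.5, 0, 0], [1, 0, 1.5, 0, 0], [2, 0, 1.5, 0, 0], [2, 0, 1.5, 0, 0]]}}

```text
t: 12.82
tool_pos: [0.563, 0.0894, 0.0264]
ee_rot: [3.142, 0.0, -0.175]
ft_force: [-1.3, 0.0, 0.5]
gripper_width: 0.0005
```

Call:
{"name": "arm_command", "arguments": {"plan": [[0.5, 0, 0, 0, 0], [1, 0, 0, 0, 0], [1.5, 0, 0, 0, 0], [1.5, 0, 0, 0, 0]]}}

```text
t: 13.15
tool_pos: [0.5631, 0.0894, 0.0264]
ee_rot: [3.141, 0.004, -0.175]
ft_force: [-6.6, 1.5, 3.0]
gripper_width: 0.0003
```

In contact with the strip against the fence. I increase the sideways push, then add the downward part.

Call:
{"name": "arm_command", "arguments": {"plan": [[1, 0, 0, 0, 0], [2, 0, 0, 0, 0], [3, 0, 0.5, 0, 0], [3.5, 0, 1, 0, 0], [3.5, 0, 1, 0, 0], [3.5, 0, 1, 0, 0]]}}

```text
t: 13.65
tool_pos: [0.5632, 0.0894, 0.0263]
ee_rot: [3.14, 0.011, -0.174]
ft_force: [-23.2, 1.3, 16.8]
gripper_width: 0.0002
```

Call:
{"name": "arm_command", "arguments": {"plan": [[0.5, 0, -0.3, 0, 0], [1, 0, -0.6, 0, 0], [1, 0, -0.6, 0, 0], [1, 0, -0.6, 0, 0], [1, 0, -0.6, 0, 0]]}}

```text
t: 14.07
tool_pos: [0.5633, 0.0894, 0.0264]
ee_rot: [3.14, 0.013, -0.174]
ft_force: [-25.6, 2.4, 15.9]
gripper_width: 0.0004
```

Run:
```python
from h import *
o=observe(); print(o)
c=snap('wrist','w12'); c=snap('scene','s12'); print(observe()['ft_force'],injig(observe()['tool_pos'])*1000)
cv2.imwrite('pics/s12c.png',cv2.resize(c['image'][180:280,280:430],None,fx=5,fy=5,interpolation=cv2.INTER_CUBIC))
c=load('w12')
cv2.imwrite('pics/w12c.png',cv2.resize(c['image'][50:320,80:500],None,fx=1.9,fy=1.9,interpolation=cv2.INTER_CUBIC))
```

```text
{'t': 14.0667, 'joint_pos': array([0.09627895, 0.07553611, 1.59688306, 0.0022927 , 1.48249903,
       1.84105457]), 'qvel': array([ 7.47479253e-05, -1.38670575e-03, -8.13271216e-05, -3.67697247e-04,
       -6.54304029e-04, -1.15622024e-03]), 'tau': array([-3.39346379e+00, -3.63157761e+01, -4.29474699e+01, -1.49906550e+00,
       -8.69529068e+00, -3.31796764e-02]), 'tool_pos': array([0.56326986, 0.08935895, 0.02636666]), 'ee_rot': array([ 3.14023299,  0.01345105, -0.17420582]), 'ft_force': array([-25.63928382,   2.40729347,  15.94017037]), 'moment': array([ 0.36236499,  4.45977227, -0.00650674]), 'gripper_width': 0.00044210225715573154}
[-25.72332419   2.20524009  16.4434689 ] [-23.10581894   0.20986903  26.38929953]
```

View pics/w12c.png

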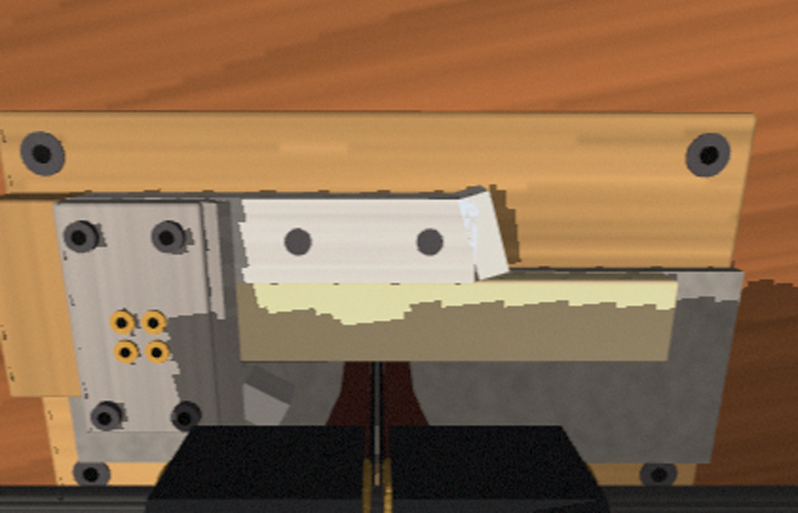

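View pics/s12c.png

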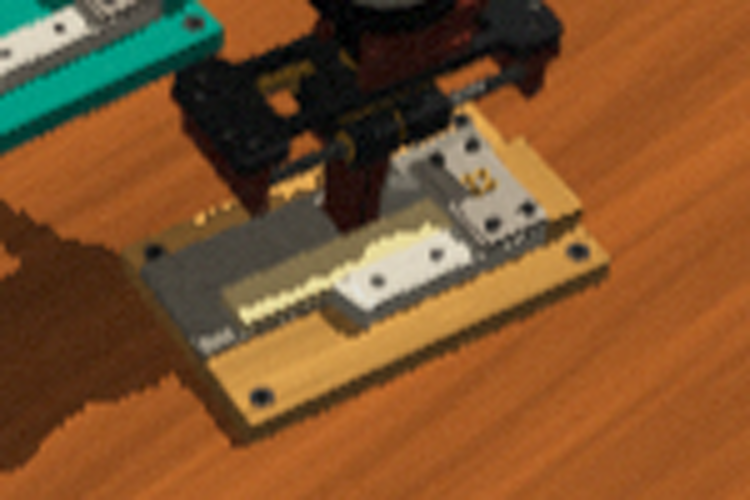

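Run:
```python
from h import *
c=load('w12'); q=lambda u,v,z:(injig(px(c,80+u/1.9,50+v/1.9,z=z))*1000).round(1)
print('tail',q(677,283,.033),q(668,360,.033)); print('bedend',q(742,275,.023),q(711,461,.023),'fence face',q(245,281,.036),q(470,282,.036),'strip back',q(520,281,.033),q(675,281,.033),'front',q(242,360,.033),q(668,360,.033))
Y=hmap(c); 
for u,v in [(300,300),(400,300),(600,300),(640,345),(280,345)]:
  print('z',(Y[int(50+v/1.9),int(80+u/1.9)]*1000).round(1))
a,b=load('top0'),snap('top','t12')
cv2.imwrite('pics/t12.png',b['image'])
for x0,x1,y0,y1 in [(330,390,75,120),(340,395,155,220),(405,440,135,205)]:
  print(abs(a['image'][y0:y1,x0:x1].astype(int)-b['image'][y0:y1,x0:x1]).mean())
print(observe()['ft_force'],observe()['t'])
```

```text
tail [ 10.5 -79.3  33. ] [-11.7 -80.   33. ]
bedend [  10.1 -102.7   23. ] [ -49.9 -103.5   23. ] fence face [11.9 35.7 36. ] [ 11.6 -23.4  36. ] strip back [ 11.1 -37.2  33. ] [ 11.1 -78.7  33. ] front [-11.7  38.6  33. ] [-11.7 -80.   33. ]
z [596.  106.   32.8]
z [591.2  79.2  32.6]
z [581.9  26.2  33. ]
z [566.7  16.1  32.7]
z [584.  113.9  32.9]
2.6971604938271603
4.480559440559441
3.0625850340136056
[-25.74915252   0.83357786  16.37019082] 14.2167
```

Measurements agree: tail-to-bed-end is about 23.4 mm (y ≈ 0), the edges are parallel to the fence, the top is at 33 mm (flat on the bed), and the forces are steady. I hand in.

Run:
```python
from h import *
print(hand_in()); o=observe(); print(o['t'],o['ft_force'],injig(o['tool_pos'])*1000)
```

```text
the job is handed in; nothing more can be done
None
the job is handed in; nothing more can be done
```

View pics/t12.png

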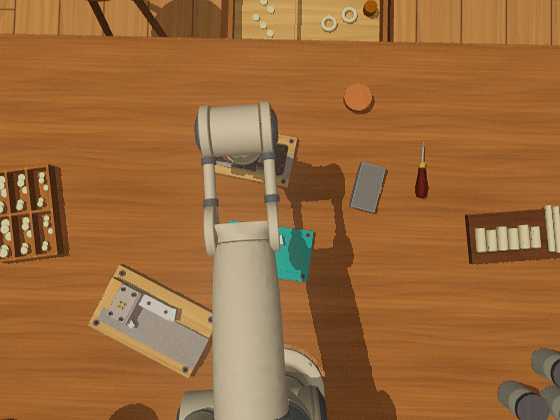

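I slid the strip under the guide of the smaller wooden jig until its end met the stop. I then pressed its front edge with the shut fingers, sideways and down at once, and handed in at about 14.2 s with that push still on. `hand_in()` gave no verdict, and I could take no reading after it.

**Seating:** In the last wrist picture the tail was 23 mm from the bed's end, which puts the strip's centre within about 0.5 mm of home along the fence. It measured within about 1 mm of the fence and parallel to it. Its top was at 33 mm, so it lies flat on the bed.

**Push:** The last wrist reading was about 26 N into the fence and 16 N down, steady over several readings. I estimate at least 14 N on the fence and 16 N on the bed. These come from the wrist force and the stated friction, because I could not measure the contact forces directly.

**Bystanders:** The awl, case and tin look unmoved in the last top view (tin at (358,97), case at (368,188), awl at (422,170)). I judged this by eye, as the image difference was unclear, perhaps because of shadows.

**Disagreement:** The overhead and wrist cameras differed by about 3 mm on the jig's position across the slide, so I used the wrist view, checked against the gripper's own position.

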